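# Rack the cleaner concentrate and open its safety cap

## Robot

A 7-joint arm with a two-finger parallel gripper is mounted at the origin on a cart in front of the work surface, level with it; the furniture and walls round the work are solid. World frame = base frame: x ahead of the robot, y to its left, z up, the work surface at z = 0. Lengths are in m, angles in rad, forces in N, time in s.
With the tool pointing down it reaches from about 0.425 to 0.925 m from the base axis. Payload 6.8 kg.
Tool frame: the origin (TCP) lies on the centre line of the jaws, within the pads' length; the fingertips stand 11 mm ahead of it and the grasp point (between the pads) lies 8 mm behind it; z points along the fingers, y is the direction in which the jaws open and shut (so a half turn about z gives the same grasp; the last joint's range is limited). The gripper opens to 85 mm and grips with 20 to 120 N. Pads are 22 mm wide; open, the fingers measure 114 mm over their backs; the gripper's body (76 mm by 85 mm) begins 54 mm behind the grasp point. The pads swing forward as they close: fully open they stand 13 mm farther back than shut.
Start: joints at [1.182, 0.477, 0.022, 1.555, -0.011, 1.109, -0.083], TCP at [0.187, -0.649, 0.242] pointing down, gripper open.
Joint ranges: [-2.96, 2.96], [-0.34, 2.1], [-1.41, 1.46], [0.24, 2.44], [-1.37, 4.51], [0.17, 1.92], [-2.96, 2.96]. Speed limits (rad/s): [2.39, 2.39, 3.14, 3.14, 3.14, 3.14, 3.14].

## Interface

Orientations are given as a rotation vector (axis times angle).
In Python, from bench import r gives the robot as it stands.
- The arm moves only by the tool send_rows, never from a script. Its argument "deltas" is a list of rows, each a list of 7 numbers: the opening, from 0 (shut) to 1 (fully open), then the shift along the tool's x, y, z as a fraction of full scale, then the turn, a rotation vector about the tool's x, y, z as a fraction of full scale. In form: [[hand, x, y, z, ax, ay, az], ...]. A call has 1 to 20 rows; each row is the pose to reach, as a shift and turn from the pose commanded when the call began, along the tool's axes at that moment, turning the shorter way round; what a row does not reach only later rows make up. Full scale, the value 1, is 150 mm for a shift and 180 degrees for a turn. A row lasts 1/12 s, in which the tool goes at most 41.7 mm and 7.16 degrees, less where a joint would pass 70% of its speed; a pose out of reach is approached as far as the arm can. A call with a number of a shift or a turn outside -1 to 1 is refused whole. A call with a gripper value outside its range is refused whole. The fingers move at their own pace and stop on an object; "squeeze" is the grip in N (left out, the last holds). Time passes only in rows, so rows that repeat a pose let the fingers close. It gives the time, the measured TCP pose, the force and the opening at its end, in the units of the state.
- r.get_obs(): the state, without advancing time (a new reading comes with each control period).
- r.grab_frame(name): name is "scene" or "top"; returns a dict with "pixels" (384x512x3 uint8, red, green, blue), "camera_matrix" (3x3 intrinsics, pixels), "rvec" (rotation vector, rad) and "tvec" (3), from world to camera coordinates, as OpenCV has them. Camera axes: x right, y down, z forward; pixel columns grow to the right and rows downward; lengths in m; the calibration is good to about 2 mm. A picture is of the moment at which its call begins. There is no depth.
- r.hand_in(): hands the job in, once; it reports no verdict.
The state is a dict: "clock": time; "joints": joint angles; "qvel": joint speeds; "tau": joint torques, N m; "tcp_pos": TCP position; "orientation": TCP orientation; "contact_force": force on the tool from outside, world axes, zero at the start; "moment": the same for the moment, N m; "grip_width": finger opening in m.
Only numpy, scipy, OpenCV 4.12 (cv2) and the standard library are available. Lean on these libraries where they do the work, as an engineer would, in place of code of your own. Each camera call takes 0.05 s, during which the arm holds its last target. There are 200 camera calls.

## Task

Stand the square cleaner bottle upright, cap still on, all the way down in the free, rubber-lined cell of the steel caddy, lowering it in rather than dropping it. With the bottle standing there, press its push-and-turn safety cap down, twist it anticlockwise (seen from above) to free it, and lift it straight off. Finish still holding the cap level in the gripper, centred over the open neck with about 5 cm of air under it, the bottle left standing in its cell and the other things on the worktop left alone.

Things in the scene. Friction and masses are not known exactly. Their poses are not given: they have to be found in the camera images.
- bottle: White square plastic bottle, loose, 0.3-0.55 kg. Flat upright sides 56 mm apart from 8 to 98 mm above its foot (48 mm square lead-in below), round shoulder, neck 24 mm across, its top 134 mm up (a grey sprung seal on it adds 6 mm and yields). Origin: centre of the underside; z up, x, y square to the sides. Grip across two opposite flat sides; the cap's top is 145 mm up.
- cap: White round ribbed push-and-turn cap on the neck, loose, 0.06 kg, 46 mm across, 28 mm high. Origin: centre of its lower rim, 117 mm above the bottle's foot when locked; z up. Locked and not pressed it neither turns (about 4 degrees of play) nor lifts (1 mm of play; pulling lifts the bottle).
- cap_top (a point): Centre of the cap's flat top, 28 mm above its origin. Pressing the cap meets a spring of 2 N per mm: free to turn from 4 mm down (8 N), firm stop at 6 mm (12 N). Kept pressed, turn it anticlockwise seen from above; it lifts off freely once turned 40 to 80 degrees (60 is best, a stop follows at 84). Clockwise it is blocked.
- caddy: Steel caddy, fixed, 74 mm (its x) by 212 mm (its y), walls 55 mm high and 5 mm thick, handle loops at its ends reach 125 mm from the centre. Three 64 x 64 mm cells along its y, centres at -69, 0, +69 mm; floor 5 mm thick. Origin: centre of the underside. Shaker and spice jar fill two cells, so hold the bottle across the caddy's x when lowering it in.
- liner: Black rubber pad, 62 x 62 x 2 mm, fixed on the floor of the free cell: marks the cell for the bottle. Origin: centre of its underside, 5 mm above the worktop, x and y along those of the caddy; the bottle's foot comes to rest 2 mm above this origin.
- shaker: Small shaker with a domed top, 44 mm across, 90 mm tall, stands in one of the caddy's cells. Leave alone. Origin: centre of the underside.
- spice_jar: Round spice jar with a dark lid, 44 mm across, 105 mm tall, stands in one of the caddy's cells. Leave alone. Origin: centre of the underside.
- glass: Tasting glass, 58 mm across, 82 mm tall, bystander between bottle and caddy, further back. Origin: centre of the underside.
- jigger: Steel jigger, 46 mm across, 78 mm tall, bystander behind the caddy. Origin: centre of the underside.
- milk_jug: Small steel jug, 101 x 69 x 92 mm, bystander left of the caddy. Origin: centre of the underside.
- tub: Clear square topping tub, 69 x 69 x 75 mm, bystander behind the caddy on the left. Origin: centre of the underside.
Things that resemble listed ones, but are neither listed nor needed, are in the scene too. Leave any pink or red look-alike of the bottle alone.

How it is judged:
On the way, in this order (a step that is already met when the one before it is completed fails the run):
1. the bottle stands upright on the rubber pad in the free cell, its cap still on (horizontal distance between bottle and liner below 0.012 m and z of bottle in the frame of liner below 0.006 m and angle between bottle's own z axis and vertical below 0.08 rad and z of cap in the frame of bottle below 0.12 m), for 0.2 s.
2. with the bottle in its cell and the cap still down on the neck, the cap has been turned by more than about 30 degrees (horizontal distance between bottle and liner below 0.012 m and z of bottle in the frame of liner below 0.006 m and angle between bottle's own z axis and vertical below 0.08 rad and z of cap in the frame of bottle below 0.1195 m and angle between the x axis of cap and the x axis of bottle, either way round above 0.5 rad), for 0.02 s.
At the end, for the whole second after the job is handed in: Gripper still holds the cap at rest: level within 0.3 rad, within 25 mm of the bottle's axis, its rim 20-120 mm above the neck, not touching the bottle. Bottle at rest in the lined cell: within 12 mm of the pad's centre, down within 4 mm, upright within 0.08 rad, untouched by the arm (horizontal distance between bottle and liner below 0.012 m and z of bottle in the frame of liner below 0.006 m and angle between bottle's own z axis and vertical below 0.08 rad and linear speed of bottle below 0.02 m/s and z of cap in the frame of bottle between 0.154 and 0.254 m and horizontal distance between cap and bottle below 0.025 m and angle between cap's own z axis and vertical below 0.3 rad and contact force between the fingers and cap above 1 N and contact force between cap and bottle below 0.1 N and linear speed of cap below 0.03 m/s and contact force between each of the arm, the fingers and bottle below 0.2 N); the arm keeps its last pose, push and grip.
It fails at once if the bottle tipped over (angle between bottle's own z axis and vertical above 0.7 rad).
It fails at once if the bottle let go above its resting height (height (world z) of bottle above 0.03 m and contact force between each of the arm, the fingers and bottle below 0.05 N and contact force between each of the arm, the fingers and cap below 0.05 N).
It fails at once if the shaker or the spice jar pushed away or knocked over (distance of any of shaker, spice_jar from where it was at the start of the episode above 0.04 m or angle between any of shaker, spice_jar's own z axis and vertical above 0.5 rad).
It fails at once if the glass, jigger, milk jug or tub pushed away or knocked over (distance of any of glass, jigger, milk_jug, tub from where it was at the start of the episode above 0.04 m or angle between any of glass, jigger, milk_jug, tub's own z axis and vertical above 0.5 rad).
It also fails if it takes over 51 s, if anything falls off the work surface, if the arm or the gripper's body presses on something with over 40 N, if the wrist force passes 120 N, or if a joint passes its speed limit or range.

## Working session

There is one attempt and no reset: what is moved stays moved. The work goes in short steps, Python scripts to look and compute and a tool call to move; the robot and the scene stay as the last step left them, time stands still between calls to the robot, and variables do not carry over. Pictures are saved under pics/ and viewed, about 8 in all and at most 12, crops included, and the job is handed in when it is done.

Besides the shell and the picture viewer there is one more tool, called after "Call:" as a command line: name --pt "numbers of a row" for each row, then --argument value for the rest. send_rows: Moves the arm, as the interface text tells. Shift numbers are shares of 150 mm and turn numbers shares of 180 degrees, none past 1 either way. Its arguments: {"type":"object","properties":{"deltas":{"type":"array","items":{"type":"array","items":{"type":"number"}}},"squeeze":{"type":"number"}},"required":["deltas"]}

```bash
mkdir -p pics; cat > h.py <<'E'
import numpy as np, cv2
from bench import r
from scipy.spatial.transform import Rotation as R
def grab(n,save=None):
    f=r.grab_frame(n)
    if save: cv2.imwrite('pics/'+save,f['pixels'][:,:,::-1])
    return f
def proj(f,P):
    return cv2.projectPoints(np.float64(P).reshape(-1,1,3),np.float64(f['rvec']),np.float64(f['tvec']),np.float64(f['camera_matrix']),None)[0][:,0]
def ray(f,uv,z):
    Rm=cv2.Rodrigues(np.float64(f['rvec']))[0];K=np.float64(f['camera_matrix'])
    uv=np.float64(uv).reshape(-1,2);d=np.c_[uv,np.ones(len(uv))]@np.linalg.inv(K).T@Rm
    c=-Rm.T@np.float64(f['tvec']).ravel()
    return c+d*((z-c[2])/d[:,2])[:,None]
E
python3 - <<'E'
from h import *
a=grab('scene','s0.png');b=grab('top','t0.png')
import pickle;pickle.dump((a,b),open('f0.pkl','wb'))
for f in(a,b):
    Rm=cv2.Rodrigues(np.float64(f['rvec']))[0];print(-Rm.T@np.float64(f['tvec']).ravel(),f['camera_matrix'][0])
print(r.get_obs())
im=np.hstack([cv2.imread('pics/s0.png'),cv2.imread('pics/t0.png')])
E
```

```text
[-0.1967511   0.56447838  0.52360539] [361.54700549   0.         261.34514431]
[0.34150856 0.09555097 1.33419572] [355.84557001   0.         251.18264862]
{'clock': 0.1, 'joints': array([ 1.18189174,  0.47771241,  0.02235476,  1.5563687 , -0.01150039,
        1.10930684, -0.08309354]), 'qvel': array([ 2.19636965e-05, -2.15704635e-03, -1.39119437e-03, -2.63260442e-03,
        1.11766153e-03,  6.81620259e-04, -5.28101876e-04]), 'tau': array([ 5.49113494e-03, -5.97755706e+01,  1.61408722e+00, -2.81952381e+01,
        1.28305564e-02,  5.08249053e-03, -1.09778750e-05]), 'tcp_pos': array([ 0.18689835, -0.64806064,  0.24141973]), 'orientation': array([-3.10906322e+00, -4.39435151e-01,  5.61923128e-04]), 'contact_force': array([ 0.38059379, -0.55337335, -0.4220356 ]), 'moment': array([-0.03511963, -0.01216098, -0.04427816]), 'grip_width': 0.08530582364480951}
```

View pics/s0.png

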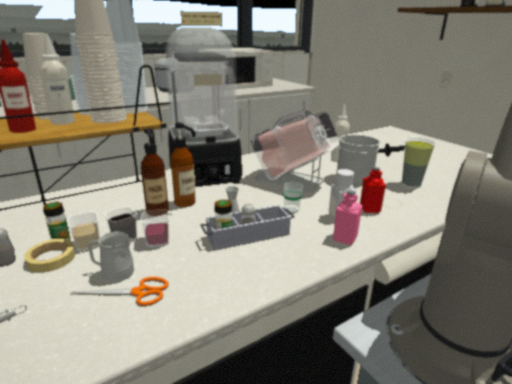

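View pics/t0.png

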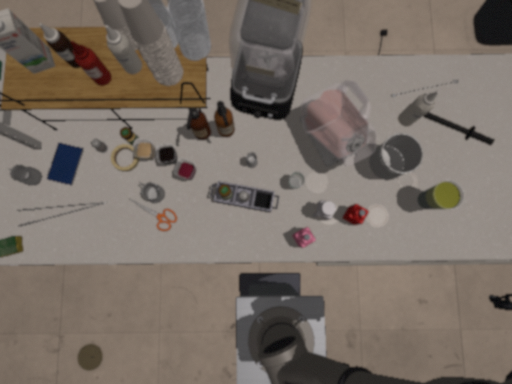

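```bash
python3 - <<'E'
from h import *
s=cv2.imread('pics/s0.png');t=cv2.imread('pics/t0.png')
A=cv2.resize(t[165:255,200:400],None,fx=4,fy=4,interpolation=cv2.INTER_CUBIC)[:, :]
B=cv2.resize(s[150:260,190:390],None,fx=4,fy=4,interpolation=cv2.INTER_CUBIC)
C=np.vstack([A[:, :],B]);print(C.shape);C=cv2.resize(C,None,fx=.74,fy=.74)
cv2.imwrite('pics/c0.png',C)
E
```

```text
(800, 800, 3)
```

View pics/c0.png

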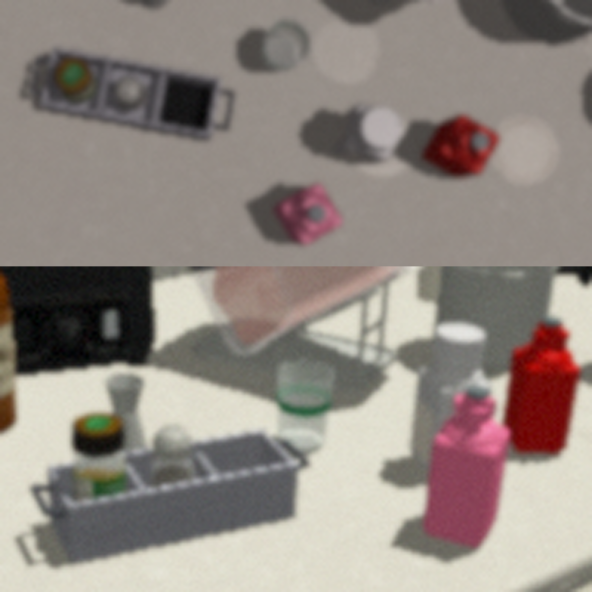

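```bash
python3 - <<'E'
from h import *
import pickle
a,b=pickle.load(open('f0.pkl','rb'))
t=b['pixels'];s=a['pixels']
def up(im,y0,y1,x0,x1,k):
    c=im[y0:y1,x0:x1,::-1].astype(float);
    c=cv2.resize(c,None,fx=k,fy=k,interpolation=cv2.INTER_CUBIC)
    lo,hi=np.percentile(c,2),np.percentile(c,99.5);return np.clip((c-lo)/(hi-lo)*255,0,255).astype(np.uint8)
A=up(t,188,232,300,350,8);B=up(s,160,230,320,370,8)[:, :]
H=max(A.shape[0],B.shape[0]);C=np.zeros((H,800,3),np.uint8);C[:A.shape[0],:400]=A;C[:B.shape[0],400:]=B
cv2.imwrite('pics/c1.png',C)
# liner
g=t.max(2).astype(np.uint8);sub=np.zeros_like(g);sub[180:215,245:285]=(g[180:215,245:285]<60)
n,l,st,ce=cv2.connectedComponentsWithStats(sub)
for i in range(1,n): 
  if st[i,4]>20: print('liner',st[i],ce[i],ray(b,ce[i],.007), cv2.minAreaRect(np.argwhere(l==i)[:,::-1].astype(np.float32)))
for n_,(u,v) in dict(L=(213.5,182),cap=(329,208.5),corners1=(274,210)).items(): pass
k=2.96
for nm,p,z in [('tl',(53,53),.055),('bl',(38,104),.055),('tr',(221,80),.055),('br',(212,137),.055),('cap',(382,130),.145)]:
    uv=(200+p[0]/k,165+p[1]/k);print(nm,uv,ray(b,uv,z))
print('liner corners', [ray(b,(200+p[0]/k,165+p[1]/k),.055)[0].round(3) for p in [(167,73),(160,123),(212,82),(207,130)]])
E
```

```text
liner [254 191  18  18 244] [262.75819672 199.31557377] [[0.50437065 0.05552348 0.007     ]] ((262.6346130371094, 199.326904296875), (15.493175506591797, 15.689291000366211), 11.309932708740234)
tl (217.90540540540542, 182.90540540540542) [[0.56067    0.21956084 0.055     ]]
bl (212.83783783783784, 200.13513513513513) [[0.49761009 0.23773426 0.055     ]]
tr (274.6621621621622, 192.02702702702703) [[0.52462258 0.01332896 0.055     ]]
br (271.6216216216216, 211.28378378378378) [[0.45470387 0.02575773 0.055     ]]
cap (329.05405405405406, 208.9189189189189) [[ 0.45244713 -0.16178063  0.145     ]]
liner corners [array([0.534, 0.079, 0.055]), array([0.473, 0.089, 0.055]), array([0.522, 0.024, 0.055]), array([0.463, 0.032, 0.055])]
```

View pics/c1.png

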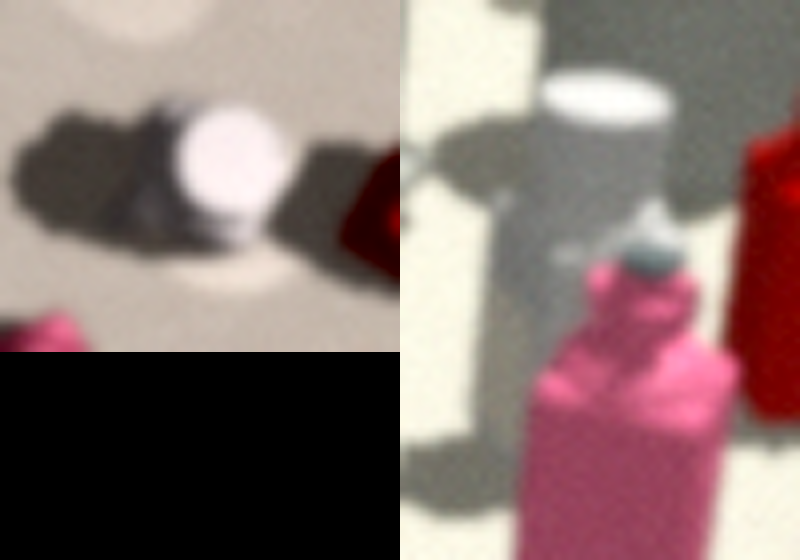

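```bash
python3 - <<'E'
from h import *
import pickle
a,b=pickle.load(open('f0.pkl','rb'))
t=b['pixels']
# cap circle in top
g=t.min(2); m=np.zeros_like(g);m[192:225,315:340]=g[192:225,315:340]>215
n,l,st,ce=cv2.connectedComponentsWithStats(m);i=1+np.argmax(st[1:,4])
uv=ce[i];print(st[i],uv);c=ray(b,uv,.145)[0];print('cap',c)
gs=a['pixels'].min(2); 
print('predicted cap in scene',proj(a,c),' seen approx',(320+(605-400)/8,160+98/8))
C=t[188:226,308:346].astype(float);C=cv2.resize(C,None,fx=16,fy=16,interpolation=cv2.INTER_CUBIC)
lo,hi=50,235;C=(np.clip((C-lo)/(hi-lo),0,1)**.8*255).astype(np.uint8)[:,:,::-1].copy()
D=C.copy()
def P(p): return tuple(int(q) for q in (proj(b,p)[0]-[308,188]+.5)*16)
y=np.radians(-10)
for z,col in((.008,(255,0,0)),(.098,(0,200,0))):
    pts=[c[:2]+R.from_euler('z',y).as_matrix()[:2,:2]@np.array(q)*.028 for q in((1,1),(1,-1),(-1,-1),(-1,1))]
    q=[P([*p,z]) for p in pts]
    for k in range(4): cv2.line(D,q[k],q[(k+1)%4],col,1)
cv2.imwrite('pics/c2.png',np.hstack([C,D])[:, :]if 0 else cv2.resize(np.hstack([C,D]),(800,400)))
# caddy rim lines
g=t.max(2)
k=2.96
cols=t[165:255,200:290]
for nm,uv in dict(pink=(303,238),red=(356,214),glass=(296,180),jig=(251,159)).items(): print(nm,ray(b,uv,.08)[0].round(3))
E
```

```text
Traceback (most recent call last):
ValueError: attempt to get argmax of an empty sequence
```

```bash
cat > m.py <<'E'
from h import *
import pickle
a,b=pickle.load(open('f0.pkl','rb'))
t=b['pixels']
g=t.min(2); w=g[192:225,318:340];print(np.percentile(w,[50,80,90,99]))
m=np.zeros_like(g);m[192:225,318:340]=w>np.percentile(w,99)-18
n,l,st,ce=cv2.connectedComponentsWithStats(m);i=1+np.argmax(st[1:,4])
uv=ce[i];print(st[i],uv);c=ray(b,uv,.145)[0];print('cap',c)
print('predicted cap in scene',proj(a,c),' seen approx',(320+(605-400)/8,160+98/8))
C=t[188:226,308:346].astype(float);C=cv2.resize(C,None,fx=16,fy=16,interpolation=cv2.INTER_CUBIC)
lo,hi=40,215;C=(np.clip((C-lo)/(hi-lo),0,1)**.8*255).astype(np.uint8)[:,:,::-1].copy()
D=C.copy()
def P(p): return tuple(int(q) for q in (proj(b,p)[0]-[308,188]+.5)*16)
y=np.radians(-10)
for z,col in((.008,(255,0,0)),(.098,(0,200,0))):
    pts=[c[:2]+R.from_euler('z',y).as_matrix()[:2,:2]@np.array(q)*.028 for q in((1,1),(1,-1),(-1,-1),(-1,1))]
    q=[P([*p,z]) for p in pts]
    for k in range(4): cv2.line(D,q[k],q[(k+1)%4],col,1)
cv2.imwrite('pics/c2.png',cv2.resize(np.hstack([C,D]),(800,400)))
for nm,uv in dict(pink=(303,238),red=(356,214),glass=(296,180),jig=(251,159)).items(): print(nm,ray(b,uv,.08)[0].round(3))
E
python3 m.py
```

```text
[136. 154. 171. 175.]
[323 202  13  13 122] [328.93442623 207.71311475]
cap [ 0.45650261 -0.16155908  0.145     ]
predicted cap in scene [[344.6099392  171.64668635]]  seen approx (345.625, 172.25)
pink [ 0.358 -0.081  0.08 ]
red [ 0.439 -0.27   0.08 ]
glass [ 0.564 -0.062  0.08 ]
jig [0.643 0.098 0.08 ]
```

View pics/c2.png

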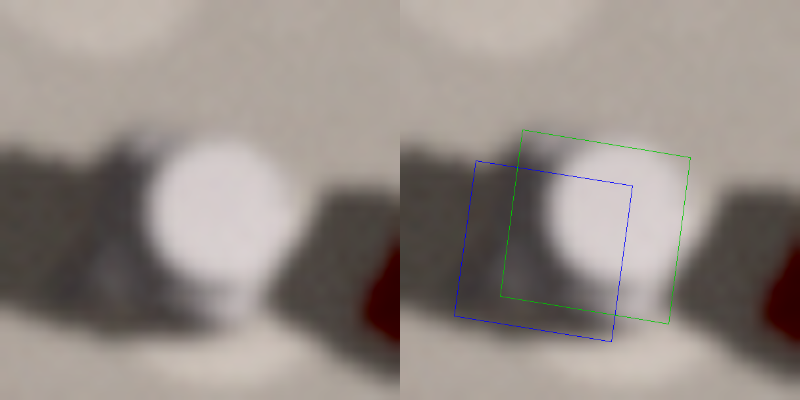

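White bottle: cap at top (329,208), scene (345,172); the two views agree to within 1 px. The rivals are pink at top (303,236), red at (356,214), and the white bottles on the shelf at (125,50). By the description I take the white capped one, at about (0.4565, -0.1616) with yaw of about -20°. The crop supports this. The free cell is at about (0.498, 0.056), with caddy yaw of about -11°.

Call:
send_rows --pt "1 0.875 -0.872 0 0 0 0" --pt "1 0.875 -0.872 0 0 0 0" --pt "1 0.875 -0.872 0 0 0 0" --pt "1 0.875 -0.872 0 0 0 0" --pt "1 0.875 -0.872 0 0 0 0" --pt "1 0.875 -0.872 0 0 0 0" --squeeze 60

```text
clock: 0.6
tcp_pos: [0.2805, -0.4816, 0.2421]
orientation: [-3.106, -0.451, -0.002]
contact_force: [-0.1, 0.1, -0.5]
grip_width: 0.0853
```

Call:
send_rows --pt "1 0.875 -0.872 0 0 0 0" --pt "1 0.875 -0.872 0 0 0 0" --pt "1 0.875 -0.872 0 0 0 0" --pt "1 0.875 -0.872 0 0 0 0" --pt "1 0.875 -0.872 0 0 0 0" --pt "1 0.875 -0.872 0 0 0 0"

```text
clock: 1.1
tcp_pos: [0.3693, -0.3205, 0.2423]
orientation: [-3.108, -0.45, -0.002]
contact_force: [-0.4, 0.6, -0.3]
grip_width: 0.0856
```

```bash
cat >> h.py <<'E'
def go(p,jaw=None):
    """tool-frame shares to reach world p with tool pointing down and tool y at angle jaw (deg)"""
    o=r.get_obs();M=R.from_rotvec(o['orientation']);print('clk',o['clock'],'tcp',o['tcp_pos'].round(4),'tooly',np.degrees(np.arctan2(*M.as_matrix()[1::-1,1])).round(2),'tilt',np.degrees(np.arccos(-M.as_matrix()[2,2])).round(2),'j',o['joints'].round(2),'F',o['contact_force'].round(1),'M',o['moment'].round(2),'w',round(o['grip_width'],4))
    s=M.inv().apply(np.array(p)-o['tcp_pos'])/.15
    if jaw is None: return print('shift',s.round(3))
    c,q=np.cos(np.radians(jaw)),np.sin(np.radians(jaw))
    T=R.from_matrix(np.array([[-q,c,0],[c,q,0],[0,0,-1]]).T)
    print('shift',s.round(3),'turn',((M.inv()*T).as_rotvec()/np.pi).round(4))
E
python3 -c "
from h import *
go([.4565,-.1616,.22],-20)"
```

```text
clk 1.1 tcp [ 0.3693 -0.3205  0.2423] tooly -73.51 tilt 0.09 j [ 0.73  0.18 -0.16  1.98  0.03  0.99 -0.73] F [-0.4  0.6 -0.3] M [-0.03 -0.01  0.02] w 0.0856
shift [ 0.858 -0.851  0.151] turn [-1.000e-04 -5.000e-04 -2.973e-01]
```

Call:
send_rows --pt "1 0.858 -0.851 0.1 0 0 -0.297" --pt "1 0.858 -0.851 0.1 0 0 -0.297" --pt "1 0.858 -0.851 0.1 0 0 -0.297" --pt "1 0.858 -0.851 0.1 0 0 -0.297" --pt "1 0.858 -0.851 0.1 0 0 -0.297" --pt "1 0.858 -0.851 0.1 0 0 -0.297" --pt "1 0.858 -0.851 0.1 0 0 -0.297" --pt "1 0.858 -0.851 0.1 0 0 -0.297" --pt "1 0.858 -0.851 0.1 0 0 -0.297" --pt "1 0.858 -0.851 0.1 0 0 -0.297"

```text
clock: 1.93
tcp_pos: [0.4548, -0.1676, 0.2271]
orientation: [-2.584, -1.786, 0.001]
contact_force: [0.0, 0.1, 0.3]
grip_width: 0.0856
```

```bash
python3 -c "
from h import *
go([.4565,-.1616,.090],-20)
f=grab('top');g=grab('scene')
C=np.hstack([cv2.resize(x['pixels'][q[0]:q[0]+100,q[1]:q[1]+100,::-1],(400,400),interpolation=2) for x,q in((f,(160,280)),(g,(120,300)))])
cv2.imwrite('pics/d0.png',C)
"
```

```text
clk 1.9333 tcp [ 0.4548 -0.1676  0.2271] tooly -20.7 tilt 0.02 j [ 0.58  0.21 -0.4   1.99  0.1   0.96 -0.23] F [0.  0.1 0.3] M [ 0.02 -0.04  0.01] w 0.0856
shift [ 0.042 -0.003  0.914] turn [-0.0001  0.0001 -0.0039]
```

View pics/d0.png

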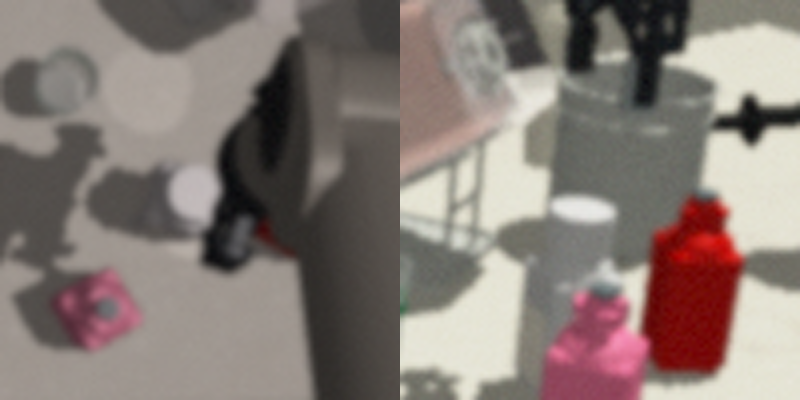

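```bash
python3 -c "
from h import *
f=grab('top');g=grab('scene')
go([.4565,-.1616,.090],-20)
o=r.get_obs();M=R.from_rotvec(o['orientation'])
for y in(-.0425,.0425):
  P=o['tcp_pos']+M.apply([0,y,0]);print(P.round(3),proj(g,P),proj(f,P))
print(proj(f,[.4565,-.1616,.145]))
"
```

```text
clk 2.1333 tcp [ 0.455  -0.1667  0.2273] tooly -20.56 tilt 0.01 j [ 0.58  0.21 -0.4   1.99  0.1   0.96 -0.23] F [ 0.1  0.4 -0.6] M [-0.    0.01  0.01] w 0.0852
shift [ 0.035 -0.002  0.915] turn [-0.      0.     -0.0031]
[ 0.415 -0.152  0.227] [[357.04602596 148.38184646]] [[331.97378213 218.38643282]]
[ 0.495 -0.182  0.227] [[343.24957898 138.9617523 ]] [[340.33729345 192.89431816]]
[[328.94667885 207.71375015]]
```

Call:
send_rows --pt "1 0.035 -0.002 0 0 0 -0.003" --pt "1 0.035 -0.002 0 0 0 -0.003" --pt "1 0.035 -0.002 0.2 0 0 -0.003" --pt "1 0.035 -0.002 0.4 0 0 -0.003" --pt "1 0.035 -0.002 0.6 0 0 -0.003" --pt "1 0.035 -0.002 0.75 0 0 -0.003" --pt "1 0.035 -0.002 0.85 0 0 -0.003" --pt "1 0.035 -0.002 0.85 0 0 -0.003" --pt "1 0.035 -0.002 0.85 0 0 -0.003"

```text
clock: 2.88
tcp_pos: [0.4564, -0.1608, 0.0995]
orientation: [-2.571, -1.804, 0.001]
contact_force: [-0.1, 0.2, -0.2]
grip_width: 0.0855
```

```bash
python3 -c "
from h import *
go([.4565,-.1616,.087],-20)
"
```

```text
clk 2.8833 tcp [ 0.4564 -0.1608  0.0995] tooly -19.89 tilt 0.09 j [ 0.52  0.39 -0.37  2.1   0.22  0.68 -0.34] F [-0.1  0.2 -0.2] M [ 0.   -0.02  0.04] w 0.0855
shift [-0.005  0.002  0.084] turn [-0.0005 -0.      0.0006]
```

Call:
send_rows --pt "1 -0.005 0.002 0.04 0 0 0" --pt "1 -0.005 0.002 0.077 0 0 0" --pt "1 -0.005 0.002 0.077 0 0 0"

```text
clock: 3.13
tcp_pos: [0.4567, -0.1621, 0.0882]
orientation: [2.572, 1.803, 0.0]
contact_force: [-1.0, 0.1, -0.9]
grip_width: 0.0853
```

Call:
send_rows --pt "0.6 0 0 0 0 0 0" --pt "0.55 0 0 0 0 0 0" --pt "0.5 0 0 0 0 0 0" --pt "0.5 0 0 0 0 0 0" --pt "0.3 0 0 0 0 0 0" --pt "0.3 0 0 0 0 0 0" --pt "0.3 0 0 0 0 0 0" --pt "0.3 0 0 0 0 0 0" --pt "0.3 0 0 0 0 0 0" --pt "0.3 0 0 0 0 0 0" --squeeze 60

```text
clock: 3.97
tcp_pos: [0.4568, -0.162, 0.0892]
orientation: [2.571, 1.804, -0.0]
contact_force: [-2.5, 1.2, 7.8]
grip_width: 0.0546
```

```bash
python3 -c "
from h import *
go([.4565,-.1616,.27],-11)
"
```

```text
clk 3.9667 tcp [ 0.4568 -0.162   0.0892] tooly -19.91 tilt 0.04 j [ 0.51  0.41 -0.36  2.11  0.23  0.66 -0.35] F [-2.5  1.2  7.8] M [0.18 0.57 0.02] w 0.0546
shift [ 1.000e-03 -2.000e-03 -1.206e+00] turn [ 0.0002  0.0002 -0.0495]
```

Call:
send_rows --pt "0.3 0 0 -0.05 0 0 0" --pt "0.3 0 0 -0.1 0 0 0" --pt "0.3 0 0 -0.2 0 0 0" --pt "0.3 0 0 -0.3 0 0 0" --pt "0.3 0 0 -0.4 0 0 0" --pt "0.3 0 0 -0.5 0 0 0" --pt "0.3 0 0 -0.6 0 0 0" --pt "0.3 0 0 -0.7 0 0 0" --pt "0.3 0 0 -0.8 0 0 0" --pt "0.3 0 0 -0.85 0 0 0" --pt "0.3 0 0 -0.85 0 0 0" --squeeze 60

```text
clock: 4.88
tcp_pos: [0.4575, -0.1622, 0.2176]
orientation: [2.57, 1.802, 0.003]
contact_force: [-0.0, -0.5, -5.3]
grip_width: 0.0549
```

```bash
python3 -c "
from h import *
go([.498,.056,.215],-11)
f=grab('top');g=grab('scene')
C=np.hstack([cv2.resize(x['pixels'][q[0]:q[0]+100,q[1]:q[1]+100,::-1],(400,400),interpolation=2) for x,q in((f,(160,260)),(g,(80,300)))])
cv2.imwrite('pics/d1.png',C)
"
```

```text
clk 4.8833 tcp [ 0.4575 -0.1622  0.2176] tooly -19.92 tilt 0.2 j [ 0.57  0.22 -0.41  2.    0.11  0.93 -0.24] F [-0.  -0.5 -5.3] M [ 0.   -0.04 -0.04] w 0.0549
shift [ 1.459 -0.242  0.016] turn [ 0.0011  0.0001 -0.0495]
```

View pics/d1.png

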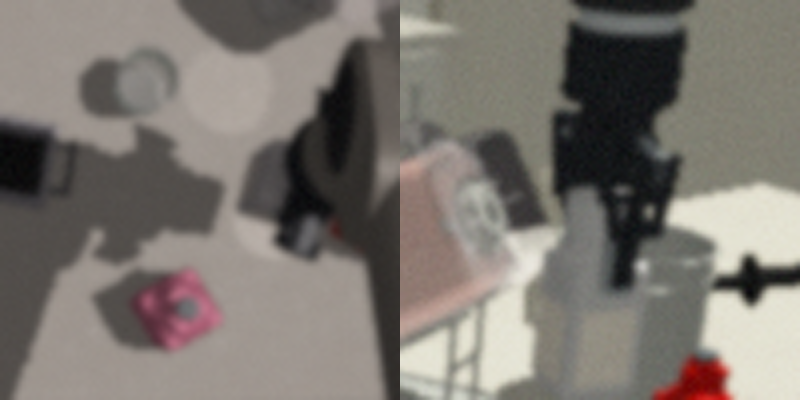

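Call:
send_rows --pt "0.3 0.15 -0.025 0 0 0 -0.01" --pt "0.3 0.3 -0.05 0 0 0 -0.02" --pt "0.3 0.45 -0.07 0 0 0 -0.03" --pt "0.3 0.6 -0.1 0 0 0 -0.04" --pt "0.3 0.75 -0.12 0 0 0 -0.05" --pt "0.3 0.85 -0.14 0 0 0 -0.05" --pt "0.3 0.95 -0.16 0 0 0 -0.05" --pt "0.3 0.95 -0.16 0 0 0 -0.05"

```text
clock: 5.65
tcp_pos: [0.4823, -0.016, 0.2148]
orientation: [-2.416, -2.004, -0.0]
contact_force: [-1.0, 0.5, -3.3]
grip_width: 0.055
```

```bash
python3 -c "
from h import *
go([.499,.056,.215],-11)
"
```

```text
clk 5.65 tcp [ 0.4823 -0.016   0.2148] tooly -10.63 tilt 0.15 j [ 0.37  0.24 -0.53  2.    0.14  0.94 -0.42] F [-1.   0.5 -3.3] M [ 0.04 -0.   -0.04] w 0.055
shift [ 0.492  0.021 -0.001] turn [-0.0006 -0.0006  0.002 ]
```

Call:
send_rows --pt "0.3 0.15 0.02 0 0 0 0" --pt "0.3 0.3 0.02 0 0 0 0" --pt "0.3 0.42 0.02 0 0 0 0" --pt "0.3 0.49 0.02 0 0 0 0" --pt "0.3 0.49 0.02 0 0 0 0" --pt "0.3 0.49 0.02 0 0 0 0"

```text
clock: 6.15
tcp_pos: [0.499, 0.0512, 0.215]
orientation: [-2.421, -2.001, 0.003]
contact_force: [-1.0, -0.7, -4.6]
grip_width: 0.0546
```

```bash
python3 -c "
from h import *
f=grab('top');g=grab('scene')
go([.499,.056,.165],-11)
P=[[.499,.056,z] for z in(.007,.055)]
print(proj(g,P),proj(f,P))
C=np.hstack([cv2.resize(x['pixels'][q[0]:q[0]+100,q[1]:q[1]+100,::-1],(400,400),interpolation=2) for x,q in((f,(150,210)),(g,(150,190)))])
cv2.imwrite('pics/d2.png',C)
"
```

```text
clk 6.25 tcp [0.4991 0.0501 0.2152] tooly -11.01 tilt 0.09 j [ 0.25  0.27 -0.55  1.96  0.17  0.96 -0.58] F [-0.  -0.6 -4.1] M [-0.03  0.03  0.01] w 0.0546
shift [ 0.039 -0.008  0.335] turn [-0.0003  0.0004 -0.0001]
[[271.25948185 228.19424495]
 [271.8236845  212.90878418]] [[262.6543203  200.73764463]
 [263.0241362  199.16997684]]
```

View pics/d2.png

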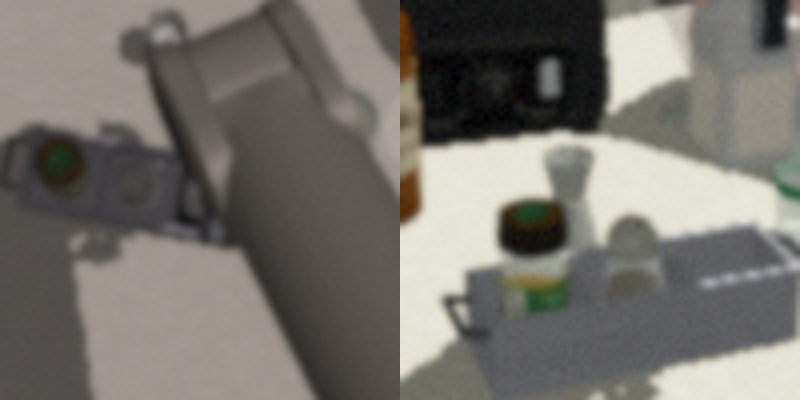

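Call:
send_rows --pt "0.3 0.039 -0.008 0.05 0 0 0" --pt "0.3 0.039 -0.008 0.12 0 0 0" --pt "0.3 0.039 -0.008 0.2 0 0 0" --pt "0.3 0.039 -0.008 0.28 0 0 0" --pt "0.3 0.039 -0.008 0.33 0 0 0" --pt "0.3 0.039 -0.008 0.33 0 0 0"

```text
clock: 6.75
tcp_pos: [0.4978, 0.0572, 0.1637]
orientation: [-2.421, -1.999, 0.006]
contact_force: [-0.5, 0.3, -4.7]
grip_width: 0.0547
```

```bash
python3 -c "
from h import *
g=grab('scene')
go([.499,.056,.125],-11)
C=cv2.resize(g['pixels'][140:250,190:310,::-1],(720,660),interpolation=2)[:600]
cv2.imwrite('pics/d3.png',C)
"
```

```text
clk 6.8 tcp [0.4985 0.0575 0.1648] tooly -10.91 tilt 0.16 j [ 0.21  0.34 -0.54  2.01  0.23  0.85 -0.64] F [-0.3 -0.1 -4.6] M [ 0.01  0.02 -0.03] w 0.0546
shift [-0.009  0.006  0.266] turn [-0.0009  0.0002  0.0005]
```

View pics/d3.png

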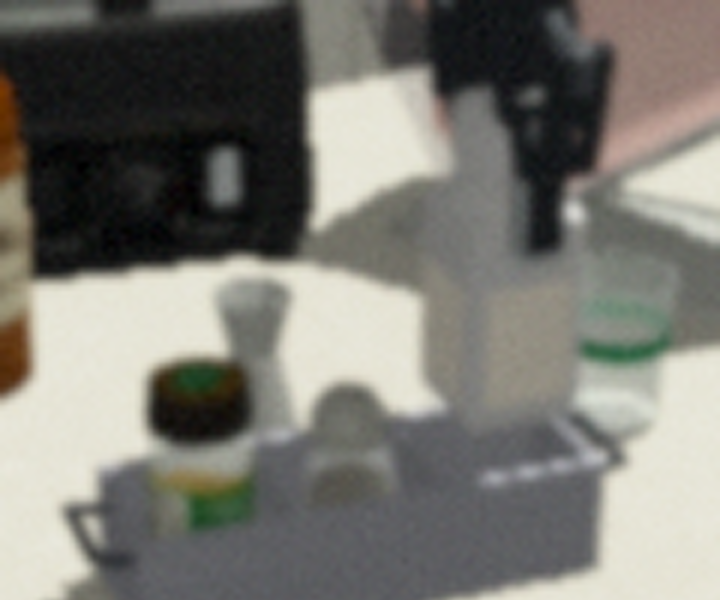

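Call:
send_rows --pt "0.3 -0.009 0.006 0.05 0 0 0" --pt "0.3 -0.009 0.006 0.1 0 0 0" --pt "0.3 -0.009 0.006 0.15 0 0 0" --pt "0.3 -0.009 0.006 0.2 0 0 0" --pt "0.3 -0.009 0.006 0.25 0 0 0" --pt "0.3 -0.009 0.006 0.3 0 0 0" --pt "0.3 -0.009 0.006 0.3 0 0 0"

```text
clock: 7.38
tcp_pos: [0.499, 0.0561, 0.1195]
orientation: [-2.421, -1.999, 0.004]
contact_force: [-1.3, -0.6, -4.4]
grip_width: 0.0547
```

```bash
python3 -c "
from h import *
go([.499,.056,.097],-11)
"
```

```text
clk 7.3833 tcp [0.499  0.0561 0.1195] tooly -10.91 tilt 0.16 j [ 0.19  0.41 -0.51  2.04  0.28  0.76 -0.69] F [-1.3 -0.6 -4.4] M [-0.02  0.03  0.05] w 0.0547
shift [-0.     0.001  0.15 ] turn [-0.0008  0.0003  0.0005]
```

In the cell with no side force so far. I continue slowly.

Call:
send_rows --pt "0.3 0 0 0.04 0 0 0" --pt "0.3 0 0 0.07 0 0 0" --pt "0.3 0 0 0.1 0 0 0" --pt "0.3 0 0 0.12 0 0 0" --pt "0.3 0 0 0.135 0 0 0" --pt "0.3 0 0 0.145 0 0 0" --pt "0.3 0 0 0.145 0 0 0"

```text
clock: 7.97
tcp_pos: [0.5, 0.0563, 0.0993]
orientation: [-2.422, -2.0, 0.0]
contact_force: [-1.0, 0.3, -4.6]
grip_width: 0.0549
```

```bash
python3 -c "
from h import *
go([.499,.056,.096],-11)
"
```

```text
clk 7.9667 tcp [0.5    0.0563 0.0993] tooly -10.91 tilt 0.02 j [ 0.17  0.44 -0.5   2.06  0.31  0.72 -0.71] F [-1.   0.3 -4.6] M [-0.02  0.01  0.04] w 0.0549
shift [-0.003 -0.006  0.022] turn [-0.0001  0.      0.0005]
```

Call:
send_rows --pt "0.3 0 0 0.012 0 0 0" --pt "0.3 0 0 0.018 0 0 0" --pt "0.3 0 0 0.024 0 0 0" --pt "0.3 0 0 0.024 0 0 0"

```text
clock: 8.3
tcp_pos: [0.5002, 0.0564, 0.0962]
orientation: [2.422, 2.0, 0.0]
contact_force: [-0.8, 0.2, 0.5]
grip_width: 0.0546
```

```bash
python3 -c "
from h import *
go([.499,.056,.095],-11)
"
```

```text
clk 8.3 tcp [0.5002 0.0564 0.0962] tooly -10.91 tilt 0.02 j [ 0.17  0.44 -0.49  2.06  0.32  0.71 -0.72] F [-0.8  0.2  0.5] M [-0.01  0.3   0.03] w 0.0546
shift [-0.004 -0.007  0.008] turn [0.0001 0.     0.0005]
```

Call:
send_rows --pt "0.3 0 0 0.006 0 0 0" --pt "1 0 0 0.006 0 0 0" --pt "1 0 0 0.006 0 0 0" --pt "1 0 0 0.006 0 0 0" --pt "1 0 0 0.006 0 0 0" --pt "1 0 0 0.006 0 0 0" --pt "1 0 0 0.006 0 0 0" --pt "1 0 0 -0.2 0 0 0" --pt "1 0 0 -0.4 0 0 0" --pt "1 0 0 -0.6 0 0 0" --pt "1 0 0 -0.6 0 0 0" --pt "1 0 0 -0.6 0 0 0"

```text
clock: 9.3
tcp_pos: [0.5013, 0.0564, 0.1875]
orientation: [2.421, 1.998, 0.005]
contact_force: [-0.1, -0.3, -1.0]
grip_width: 0.085
```

```bash
python3 -c "
from h import *
g=grab('scene')
go([.5,.0564,.16],-11)
P=[.5,.0564,.152];print(proj(g,P))
C=cv2.resize(g['pixels'][140:240,190:310,::-1],(720,600),interpolation=2)
cv2.imwrite('pics/d4.png',C)
"
```

```text
clk 9.35 tcp [0.5002 0.0561 0.1861] tooly -10.93 tilt 0.06 j [ 0.23  0.31 -0.55  1.99  0.21  0.89 -0.62] F [-0.2 -0.3  0.3] M [-0.    0.1  -0.01] w 0.0854
shift [ 0.002 -0.002  0.174] turn [0.0003 0.     0.0004]
[[272.68954994 179.90731941]]
```

View pics/d4.png

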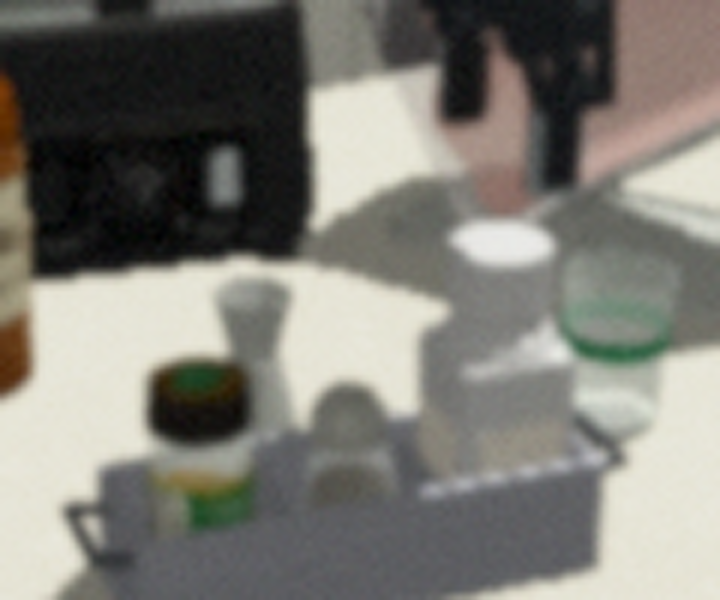

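Call:
send_rows --pt "1 0 0 0.1 0 0 0" --pt "1 0 0 0.2 0 0 0" --pt "1 0 0 0.3 0 0 0" --pt "1 0 0 0.333 0 0 0" --pt "1 0 0 0.333 0 0 0"

```text
clock: 9.77
tcp_pos: [0.4982, 0.0559, 0.1336]
orientation: [-2.42, -1.999, 0.007]
contact_force: [-0.4, -0.0, -0.5]
grip_width: 0.0855
```

```bash
python3 -c "
from h import *
go([.5002,.0564,.136],-11)
"
```

```text
clk 9.7667 tcp [0.4982 0.0559 0.1336] tooly -10.89 tilt 0.29 j [ 0.2   0.39 -0.52  2.03  0.27  0.79 -0.67] F [-0.4 -0.  -0.5] M [ 0.02 -0.05  0.02] w 0.0855
shift [ 0.005  0.013 -0.016] turn [-0.0015  0.0004  0.0006]
```

Call:
send_rows --pt "1 0 0 0 0 0 0" --pt "1 0 0 0 0 0 0" --pt "1 0 0 0 0 0 0"

```text
clock: 10.02
tcp_pos: [0.5005, 0.0564, 0.1366]
orientation: [2.422, 2.0, 0.002]
contact_force: [-0.6, 0.9, 0.3]
grip_width: 0.0857
```

```bash
python3 -c "
from h import *
go([.5002,.0564,.136],-11)
"
```

```text
clk 10.0167 tcp [0.5005 0.0564 0.1366] tooly -10.92 tilt 0.07 j [ 0.2   0.38 -0.53  2.03  0.27  0.79 -0.67] F [-0.6  0.9  0.3] M [ 0.01  0.04 -0.  ] w 0.0857
shift [-0.    -0.002  0.004] turn [ 0.0004 -0.0001  0.0005]
```

Call:
send_rows --pt "0.5 0 0 0 0 0 0" --pt "0.3 0 0 0 0 0 0" --pt "0.3 0 0 0 0 0 0" --pt "0.3 0 0 0 0 0 0" --pt "0.3 0 0 0 0 0 0" --pt "0.3 0 0 0 0 0 0" --pt "0.3 0 0 0 0 0 0" --pt "0.3 0 0 0 0 0 0" --squeeze 90

```text
clock: 10.68
tcp_pos: [0.5, 0.0564, 0.136]
orientation: [-2.423, -2.0, -0.0]
contact_force: [-1.1, 0.1, 1.0]
grip_width: 0.0443
```

```bash
python3 -c "
from h import *
go([.5002,.0564,.131],-11)
"
```

```text
clk 10.6833 tcp [0.5    0.0564 0.136 ] tooly -10.91 tilt 0.0 j [ 0.2   0.38 -0.53  2.03  0.27  0.79 -0.67] F [-1.1  0.1  1. ] M [ 0.04  0.16 -0.02] w 0.0443
shift [0.    0.001 0.033] turn [ 0.     -0.      0.0005]
```

Call:
send_rows --pt "0.3 0 0 0.012 0 0 0" --pt "0.3 0 0 0.022 0 0 0" --pt "0.3 0 0 0.03 0 0 0" --pt "0.3 0 0 0.036 0 0 0" --pt "0.3 0 0 0.036 0 0 0" --pt "0.3 0 0 0.036 0 0 0"

```text
clock: 11.18
tcp_pos: [0.5007, 0.0564, 0.1314]
orientation: [2.422, 1.999, 0.001]
contact_force: [-2.5, -1.3, 11.3]
grip_width: 0.0442
```

```bash
python3 -c "
from h import *
go([.5002,.0564,.131],-11)
"
```

```text
clk 11.1833 tcp [0.5007 0.0564 0.1314] tooly -10.91 tilt 0.07 j [ 0.2   0.39 -0.52  2.03  0.27  0.78 -0.68] F [-2.5 -1.3 11.3] M [-0.05  0.7  -0.01] w 0.0442
shift [-0.001 -0.003  0.003] turn [ 0.0004 -0.      0.0005]
```

Call:
send_rows --pt "0.3 0 0 0 0 0 -0.025" --pt "0.3 0 0 0 0 0 -0.05" --pt "0.3 0 0 0 0 0 -0.075" --pt "0.3 0 0 0 0 0 -0.1" --pt "0.3 0 0 0 0 0 -0.125" --pt "0.3 0 0 0 0 0 -0.125"

```text
clock: 11.68
tcp_pos: [0.5016, 0.0568, 0.1317]
orientation: [1.98, 2.437, 0.004]
contact_force: [-1.3, 0.4, 9.9]
grip_width: 0.044
```

```bash
python3 -c "
from h import *
go([.5002,.0564,.131],57)
"
```

```text
clk 11.6833 tcp [0.5016 0.0568 0.1317] tooly 11.82 tilt 0.18 j [ 0.27  0.41 -0.61  2.03  0.32  0.8  -0.33] F [-1.3  0.4  9.9] M [0.07 0.23 0.02] w 0.044
shift [-0.001 -0.009  0.005] turn [ 0.001   0.0004 -0.251 ]
```

Call:
send_rows --pt "0.3 0 -0.005 0.004 0 0 -0.025" --pt "0.3 0 -0.005 0.004 0 0 -0.05" --pt "0.3 0 -0.005 0.004 0 0 -0.075" --pt "0.3 0 -0.005 0.004 0 0 -0.1" --pt "0.3 0 -0.005 0.004 0 0 -0.125" --pt "0.3 0 -0.005 0.004 0 0 -0.15" --pt "0.3 0 -0.005 0.004 0 0 -0.175" --pt "0.3 0 -0.005 0.004 0 0 -0.2" --pt "0.3 0 -0.005 0.004 0 0 -0.225" --pt "0.3 0 -0.005 0.004 0 0 -0.24" --pt "0.3 0 -0.005 0.004 0 0 -0.24" --pt "0.3 0 -0.005 0.004 0 0 -0.24"

```text
clock: 12.68
tcp_pos: [0.5016, 0.0571, 0.1314]
orientation: [0.949, 2.991, 0.005]
contact_force: [0.9, 1.2, 10.8]
grip_width: 0.0441
```

```bash
python3 -c "
from h import *
go([.5002,.0564,.131],57)
f=grab('scene')
C=cv2.resize(f['pixels'][140:240,190:310,::-1],(720,600),interpolation=2)
cv2.imwrite('pics/d5.png',C)
"
```

```text
clk 12.6833 tcp [0.5016 0.0571 0.1314] tooly 54.8 tilt 0.28 j [ 0.4   0.45 -0.78  2.02  0.43  0.83  0.33] F [ 0.9  1.2 10.8] M [ 0.15 -0.06 -0.01] w 0.0441
shift [ 0.005 -0.009  0.003] turn [ 0.0012  0.0009 -0.0122]
```

View pics/d5.png

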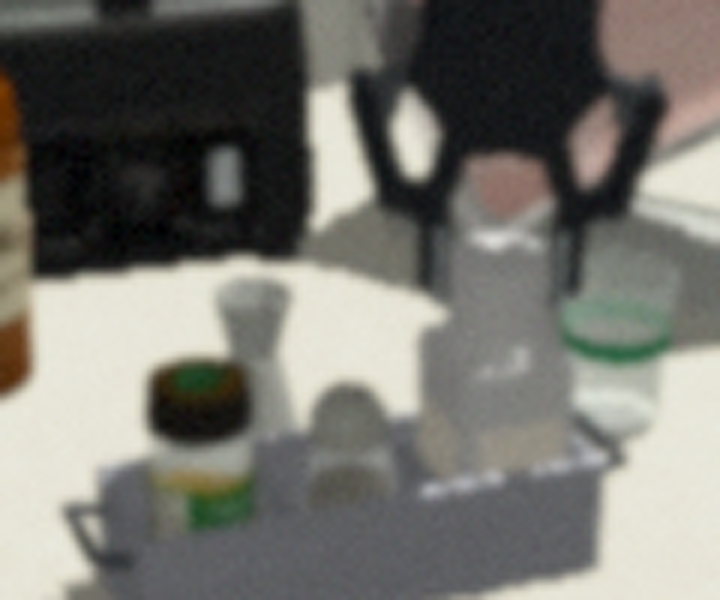

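Call:
send_rows --pt "0.3 0 0 -0.01 0 0 0" --pt "0.3 0 0 -0.02 0 0 0" --pt "0.3 0 0 -0.03 0 0 0" --pt "0.3 0 0 -0.04 0 0 0" --pt "0.3 0 0 -0.05 0 0 0" --pt "0.3 0 0 -0.06 0 0 0" --pt "0.3 0 0 -0.06 0 0 0"

```text
clock: 13.32
tcp_pos: [0.499, 0.0559, 0.1387]
orientation: [-0.95, -2.994, 0.001]
contact_force: [0.6, 0.4, -0.5]
grip_width: 0.0443
```

```bash
python3 -c "
from h import *
go([.5002,.0564,.19],55)
"
```

```text
clk 13.3167 tcp [0.499  0.0559 0.1387] tooly 54.78 tilt 0.04 j [ 0.41  0.44 -0.79  2.02  0.42  0.85  0.34] F [ 0.6  0.4 -0.5] M [ 0.17 -0.18  0.01] w 0.0443
shift [-0.005  0.007 -0.342] turn [-0.0002 -0.0001 -0.0012]
```

Call:
send_rows --pt "0.3 -0.003 0.004 -0.04 0 0 0" --pt "0.3 -0.003 0.004 -0.08 0 0 0" --pt "0.3 -0.003 0.004 -0.14 0 0 0" --pt "0.3 -0.003 0.004 -0.2 0 0 0" --pt "0.3 -0.003 0.004 -0.26 0 0 0" --pt "0.3 -0.003 0.004 -0.32 0 0 0" --pt "0.3 -0.003 0.004 -0.38 0 0 0" --pt "0.3 -0.003 0.004 -0.42 0 0 0" --pt "0.3 -0.003 0.004 -0.44 0 0 0" --pt "0.3 -0.003 0.004 -0.44 0 0 0" --pt "0.3 -0.003 0.004 -0.44 0 0 0" --pt "0.3 -0.003 0.004 -0.44 0 0 0" --pt "0.3 -0.003 0.004 -0.44 0 0 0"

```text
clock: 14.4
tcp_pos: [0.4997, 0.0563, 0.2045]
orientation: [-0.95, -2.994, 0.001]
contact_force: [0.4, -1.0, -0.8]
grip_width: 0.044
```

```bash
python3 -c "
from h import *
f=grab('scene')
go([.5002,.0564,.205],55)
P=[[.5,.0565,z] for z in (.007,.141,.147,.193,.221)];print(proj(f,P))
C=cv2.resize(f['pixels'][120:240,190:310,::-1],(600,600),interpolation=2)
cv2.imwrite('pics/d6.png',C)
"
```

```text
clk 14.45 tcp [0.4997 0.0563 0.2045] tooly 54.79 tilt 0.05 j [ 0.47  0.35 -0.84  1.96  0.32  0.97  0.43] F [0.1 0.2 0.4] M [-0.01 -0.   -0.02] w 0.0442
shift [-0.002  0.002 -0.003] turn [-0.0002 -0.0002 -0.0012]
[[270.90356478 228.0840095 ]
 [272.51701729 183.78817353]
 [272.59379285 181.68037199]
 [273.19640718 165.13615681]
 [273.57579408 154.72044288]]
```

View pics/d6.png

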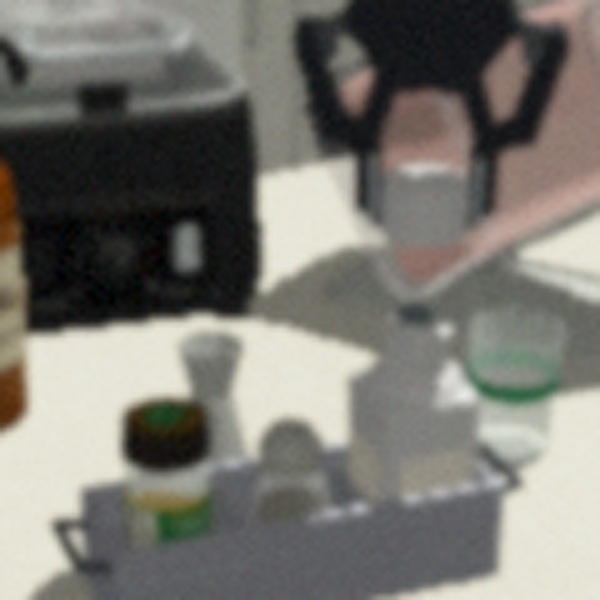

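The cap is off and level in the jaws. The bare neck with its seal sits at scene (273,183), matching the prediction of (272.5,182), so the bottle is still seated.

```bash
python3 -c "
from bench import r
print(r.hand_in())"
```

```text
the job is handed in; nothing more can be done
None
```

I stood the white square bottle in the free lined cell, pressed its cap, twisted it about 66° anticlockwise, lifted it off, and handed the job in at about 14.5 s of the 51 s. No verdict was reported.

- **Placing:** I gripped the bottle across its flat sides and lowered it in. It touched the pad with the tool at 96 mm, as predicted, with no sideways force.
- **Cap:** I pressed about 5 mm at 10–11 N before and during the twist. It came off freely, with only the cap's own weight showing on the wrist.
- **Last checks:**
  - The cap is level to within about 0.1° and gripped (finger opening 44 mm).
  - By tool position it is within about 1 mm of where the bottle was set down, and its rim is about 51 mm above the neck.
  - The neck's seal shows within 1 px of where it should be.
  - The shaker, spice jar, glass and jigger look unmoved in the last view. The milk jug and tub were outside it, but the arm never went near them.
- **Small disagreements:**
  - The finger opening read about 1.4 mm under the true size on the bottle and 1.8 mm under on the cap.
  - Some moves ended about 5–6 mm short and I corrected them before each contact.
  - The bottle's yaw on the worktop was only an estimate (about ±5°).

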